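# Pack the last pull handle, press the box lid home and tally it

## Task

Put the loose cupboard pull handle into the empty bay of the brown storage box (the one with only the grey felt), then set the lid on the box and press it down until both ends are fully home over their catches. When the lid is home, press the bench tally button all the way down to count the box, and leave the round cupboard knob and the white plug where they are.

Things in the scene. Friction and masses are not known exactly. Their poses are not given: they have to be found in the camera images.
- box: Brown plastic box, fixed to the bench, open on top: 200 mm (x) by 130 (y), 60 high, walls and floor 5. A divider (4 wide, top at 40) across its middle leaves two bays, each 93 (x) by 120 (y). Origin: centre of the underside, z up. Outside each end, at x = +/-112 mm, a lug carries a black catch that stands up to 8 mm above the rim.
- catch_far (a joint): Black catch (20 x 50 mm top) on the box's +x end, at x = +112 mm: m pressed down. 0 = its top 8 mm above the rim, 0.008 = flush with the rim, stop at 0.0085. No spring: it stays where it is pushed and takes about 12 N to move.
- catch_near (a joint): The same catch on the box's -x end, at x = -112 mm.
- pad: Grey felt sheet 84 x 110 x 3 mm, fixed on the floor of the empty bay and centred in it; which bay varies. Origin: centre of its underside, 5 mm above the box's underside; axes as the box's.
- pack: Three steel pull handles already packed, fixed, side by side across the other bay (leave them). Origin: centre of that bay's floor.
- lid: Loose brown lid, upright, 130 g. Origin: centre of its underside, x lengthwise. z 0-14 mm: tongue 184 x 114 (lowest 5 mm 180 x 110), enters the box mouth 190 x 120; z 14-18: plate 248 x 134, comes to lie on rim and catches; z 18-50: rib along x to grip, 70 long, 14 thick. Fits either way round. Home: origin 46 mm above the box's; on raised catches up to 8 mm higher.
- lid_end_a (a point): Point on the lid's upper face at its +x end, x = 105 mm, above a catch when the lid is on: a place to press. 64 mm above the box's underside when home.
- lid_end_b (a point): The same at the lid's -x end, x = -105 mm.
- handle: Loose steel cupboard pull handle standing on its two feet: bar along its y, 90 mm long, 10 x 10 mm section, its top 30 mm above the origin; feet 10 x 10 mm, 20 mm high, at y = +/-40 mm, under the bar. Origin: centre, level with the feet's undersides, z up. 50 g.
- tally_base: Grey housing of the bench tally button, fixed to the bench. Origin: centre of its underside.
- tally (a joint): Black round tally button, 32 mm across, on the housing: m pressed down, 0 = up, 0.006 = fully down (5 N); springs back.
- tally_top (a point): Centre of the button's upper face.
- knob: Bystander: round steel cupboard knob, 30 mm across, 28 mm high. Origin: underside.
- plug: Bystander: white plastic plug, 28 mm across, 16 mm high. Origin: underside.

How it is judged:
On the way, in this order (a step that is already met when the one before it is completed fails the run):
1. the loose pull handle lies in the empty bay on the felt, let go (x of handle in the frame of pad between -0.04 and 0.04 m and y of handle in the frame of pad between -0.03 and 0.03 m and z of handle in the frame of pad between -0.005 and 0.025 m and contact force between the fingers and handle below 0.05 N), for 0.2 s.
2. the lid is set on the box with its tongue inside the mouth, still to be pressed home (x of lid in the frame of box between -0.006 and 0.006 m and y of lid in the frame of box between -0.006 and 0.006 m and angle between the x axis of lid and the x axis of box, either way round below 0.08 rad and angle between lid's own z axis and vertical below 0.2 rad and z of each of lid_end_a, lid_end_b in the frame of box below 0.078 m).
3. both ends of the lid are pressed fully home (within 2 mm of the rim, both catches down) (x of lid in the frame of box between -0.006 and 0.006 m and y of lid in the frame of box between -0.006 and 0.006 m and angle between the x axis of lid and the x axis of box, either way round below 0.08 rad and angle between lid's own z axis and vertical below 0.2 rad and z of each of lid_end_a, lid_end_b in the frame of box below 0.066 m and value of joint each of catch_far, catch_near above 0.006 m), for 0.2 s.
4. the tally button is pressed all the way down (at least 5 of its 6 mm), after the lid is home (value of joint tally above 0.005 m).
At the end, for the whole second after the job is handed in: Handle on the felt, its centre within 40 mm (box x) and 30 mm (box y) of the felt's; lid on the box, both ends within 2 mm of fully home, both catches at least 6 mm down; lid and handle at rest; tally button pressed after that and up again; knob and plug not moved over 30 mm (all of step 3 and x of handle in the frame of pad between -0.04 and 0.04 m and y of handle in the frame of pad between -0.03 and 0.03 m and z of handle in the frame of pad between -0.005 and 0.025 m and value of joint tally below 0.002 m and linear speed of each of lid, handle below 0.02 m/s); the robot touches nothing.
It fails at once if the cupboard knob or the white plug is moved more than 30 mm (distance of any of knob, plug from where it was at the start of the episode above 0.03 m).
It fails at once if the tally button is pressed (past 5 mm) while the lid is not yet home (value of joint tally above 0.005 m and z of any of lid_end_a, lid_end_b in the frame of box above 0.067 m).
It also fails if it takes over 72 s, if anything falls off the work surface, if the arm or the gripper's body presses on something with over 40 N, if the wrist force passes 120 N, or if a joint passes its speed limit or range.

## Robot

A 7-joint arm with a two-finger parallel gripper is mounted at the origin on the work surface. World frame = base frame: x ahead of the robot, y to its left, z up, the work surface at z = 0. Lengths are in m, angles in rad, forces in N, time in s.
With the tool pointing down it reaches from about 0.35 to 0.9 m from the base axis. Payload 8.1 kg.
Tool frame: the origin (TCP) lies on the centre line of the jaws, within the pads' length; the fingertips stand arm.tips_ahead ahead of it and the grasp point (between the pads) lies 8 mm behind it (arm.tips_ahead is the distance from the TCP to the fingertips, in m); z points along the fingers, y is the direction in which the jaws open and shut (so a half turn about z gives the same grasp; the last joint's range is limited). The gripper opens to 92 mm and grips with 3 to 60 N. Pads are 19 mm wide; open, the fingers measure 130 mm over their backs; the gripper's body (75 mm by 190 mm) begins 47 mm behind the grasp point.
Start: joints at [-1.323, 0.434, 0.025, 1.573, -0.012, 1.134, -0.075], TCP at [0.215, 0.587, 0.205] pointing down, gripper open.
Joint ranges: [-2.62, 2.62], [-0.44, 2.09], [-1.27, 1.32], [0.08, 2.57], [-1.32, 4.46], [0.12, 2], [-2.74, 2.74]. Speed limits (rad/s): [2.22, 2.22, 3.01, 3.01, 3.14, 3.14, 3.14].

## Interface

Orientations are given as a rotation vector (axis times angle).
In Python, from cell import arm gives the robot as it stands. The module is installed in compiled form; this text tells all that it offers.
- The arm moves only by the tool jog_arm, never from a script. Its argument "moves" is a list of rows, each an object with "twist": the turn, a rotation vector about the tool's x, y, z in units of 10 degrees (1.0 is 10 degrees), a list of three; "xyz": the shift along the tool's x, y, z in units of 60 mm (1.0 is 60 mm), a list of three; "grip": the closure, from -1 (fully open) to 1 (shut). A call has 1 to 5 rows; each row is the pose to reach, as a shift and turn from the pose commanded when the call began, along the tool's axes at that moment; what a row does not reach only later rows make up. A row lasts 1/8 s, in which the tool goes at most 62.5 mm and 10.7 degrees, less where a joint would pass 70% of its speed; a pose out of reach is approached as far as the arm can. A call with a gripper value outside its range is refused whole. The fingers move at their own pace and stop on an object; "force" is the grip in N (left out, the last holds). Time passes only in rows, so rows that repeat a pose let the fingers close. It gives the time, the measured TCP pose, the force and the opening at its end, in the units of the state.
- arm.observe(): the state, without advancing time (a new reading comes with each control period).
- arm.get_image(name): name is "scene" or "top"; returns the picture (480x640x3 uint8, blue, green, red); there is no depth.
- arm.camera_params(name): a dict with "mtx" (3x3 intrinsics, pixels), "T" (4x4, takes a point from camera to world coordinates). Camera axes: x right, y down, z forward; pixel columns grow to the right and rows downward; lengths in m; the calibration is good to about 2 mm. A picture is of the moment at which its call begins. camera_params takes no time and is no camera call.
- arm.sign_off(): hands the job in, once; it reports no verdict.
The state is a dict: "clock": time; "joints": joint angles; "dq": joint speeds; "joint_efforts": joint torques, N m; "position": TCP position; "ee_rot": TCP orientation; "force": force on the tool from outside, world axes, zero at the start; "ft_torque": the same for the moment, N m; "width": opening from 0.0 (shut) to 1.0 (fully open).
Only numpy, scipy, OpenCV 4.12 (cv2) and the standard library are available. Lean on these libraries where they do the work, as an engineer would, in place of code of your own. Each camera call takes 0.05 s, during which the arm holds its last target. There are 200 camera calls.

## Working session

There is one attempt and no reset: what is moved stays moved. The work goes in short steps, Python scripts to look and compute and a tool call to move; the robot and the scene stay as the last step left them, time stands still between calls to the robot, and variables do not carry over. Pictures are saved under pics/ and viewed, about 8 in all and at most 12, crops included, and the job is handed in when it is done.

Besides the shell and the picture viewer there is one more tool, called after ">>>" by a JSON object that holds its "api" and its "payload", one argument or row to a line. jog_arm: Moves the arm, as the interface text tells. Its arguments: {"type":"object","properties":{"moves":{"type":"array","items":{"type":"object","properties":{"twist":{"type":"array","items":{"type":"number"}},"xyz":{"type":"array","items":{"type":"number"}},"grip":{"type":"number"}}}},"force":{"type":"number"}},"required":["moves"]}

```bash
mkdir -p pics
python3 - <<'E'
from cell import arm
import cv2,numpy as np
s=arm.observe()
for k in s: print(k,np.round(s[k],4))
print(arm.tips_ahead)
for n in ("scene","top"):
    cv2.imwrite(f"pics/{n}0.png",arm.get_image(n)); p=arm.camera_params(n); print(n,np.round(p["mtx"],1).tolist(),np.round(p["T"],4).tolist())
E
```

```text
clock 0.0
joints [-1.3226  0.4352  0.0249  1.5741 -0.0116  1.134  -0.0751]
dq [ 0.0008  0.0005 -0.0003  0.0007 -0.0004 -0.0011 -0.0003]
joint_efforts [ 5.00000e-04 -6.67832e+01  9.85000e-01 -3.14474e+01 -6.07000e-02
  4.27000e-02  1.00000e-04]
position [0.2146 0.5864 0.2046]
ee_rot [-5.4820e-01 -3.0933e+00  2.5000e-03]
force [ 0.7996  0.586  -0.5304]
ft_torque [0.0488 0.049  0.0397]
width 1.0006
0.011
scene [[528.8, 0.0, 321.6], [0.0, 528.8, 243.1], [0.0, 0.0, 1.0]] [[-0.2583, 0.7647, -0.5903, 1.0503], [0.966, 0.1988, -0.1651, 0.1086], [-0.0089, -0.6129, -0.7901, 0.7331], [0.0, 0.0, 0.0, 1.0]]
top [[459.3, 0.0, 319.4], [0.0, 459.3, 240.1], [0.0, 0.0, 1.0]] [[-0.0087, -0.9933, 0.1151, 0.4575], [-0.9992, 0.0131, 0.0371, -0.0298], [-0.0384, -0.1146, -0.9927, 0.7033], [0.0, 0.0, 0.0, 1.0]]
```

View pics/scene0.png

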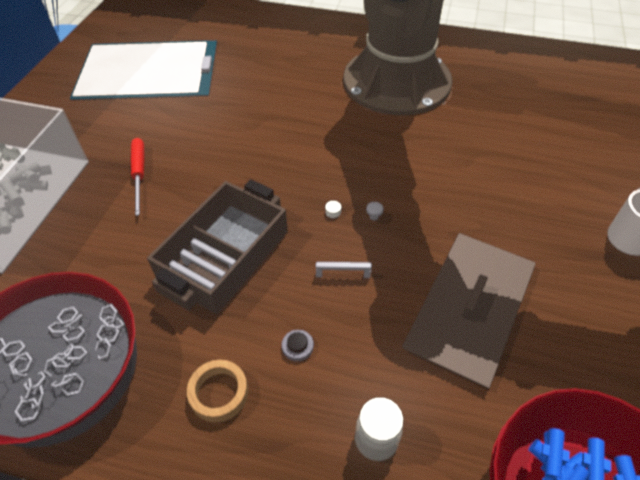

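View pics/top0.png

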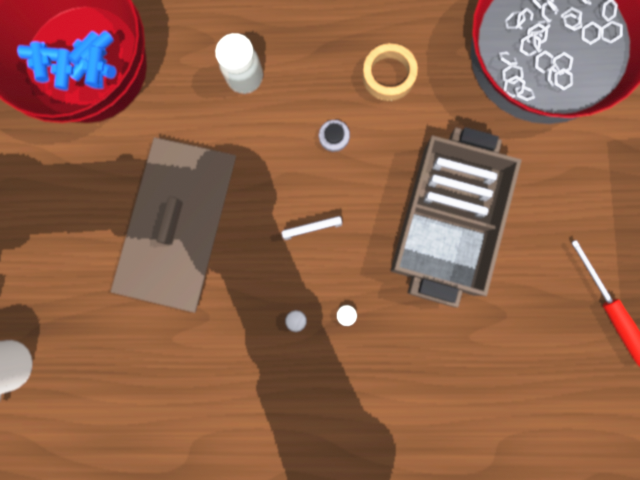

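The top view shows the box (rim corners about (431,137), (519,158), (486,294), (396,270)) with the felt in its lower (near-robot) bay. The lid is at (172,223) with its rib at (168,220), and the handle runs from (285,234) to (340,220). The button is at (334,134), the knob at (296,321) and the plug at (346,316).

```bash
cat > h.py <<'E'
from cell import arm
import cv2,numpy as np
from scipy.spatial.transform import Rotation as R
def cast(n,uv,z):
    p=arm.camera_params(n); uv=np.atleast_2d(np.array(uv,float))
    d=np.c_[uv,np.ones(len(uv))]@np.linalg.inv(p["mtx"]).T@p["T"][:3,:3].T
    o=p["T"][:3,3]; return o+d*((z-o[2])/d[:,2])[:,None]
def rect(P):
    (c,s,a)=cv2.minAreaRect((P[:,:2]*1000).astype(np.float32))
    if s[0]<s[1]: s=s[::-1];a+=90
    return np.round(c,1),np.round(s,1),round((a+90)%180-90,2)
def tool(target):   # world target -> shift in tool axes, units of 60 mm
    s=arm.observe(); return R.from_rotvec(s["ee_rot"]).inv().apply(np.array(target)-s["position"])/.06
def blob(n,mask,z,near):
    cs,_=cv2.findContours(mask.astype(np.uint8),cv2.RETR_EXTERNAL,cv2.CHAIN_APPROX_NONE)
    cs=[c for c in cs if cv2.contourArea(c)>30]
    c=min(cs,key=lambda c:np.hypot(*(c.reshape(-1,2).mean(0)-near)))
    return rect(cast(n,c.reshape(-1,2),z))
E
python3 - <<'E'
from h import *
t=cv2.imread("pics/top0.png");s=cv2.imread("pics/scene0.png")
print("box",rect(cast("top",[(431,137),(519,158),(486,294),(396,270)],.06)))
print("box scene",rect(cast("scene",[(228,184),(287,212),(213,293),(151,260)],.06)))
print("lid",rect(cast("top",[(155,136),(235,154),(195,312),(111,291)],.018)))
print("lid scene",rect(cast("scene",[(462,234),(535,265),(489,387),(406,346)],.018)))
print("catch",cast("top",[(478,138),(437,290)],.068).round(4))
print("knob plug",cast("top",[(296,321)],.028),cast("top",[(346,316)],.016))
for n,im,q in(("top",t,(312,227)),("scene",s,(343,266))):
    print("handle",n,blob(n,im.min(2)>130,.03,q))
for n,im,q in(("top",t,(334,134)),("scene",s,(297,342))):
    print("btn",n,blob(n,im.max(2)<60,.025,q))
v=np.hstack([cv2.resize(t[120:320,100:300],None,fx=2,fy=2,interpolation=2)[:, :400],cv2.resize(t[115:315,380:540],None,fx=2,fy=2,interpolation=2)])
cv2.imwrite("pics/c.png",v)
E
```

```text
box (array([ 567.1, -200.8]), array([200. , 126.9]), -16.2)
box scene (array([ 572.7, -194.8]), array([195.7, 126. ]), -17.14)
lid (array([567.9, 217.3]), array([248.3, 133. ]), -13.88)
lid scene (array([570.1, 221.4]), array([245.2, 128. ]), -14.04)
catch [[ 0.6732 -0.2312  0.068 ]
 [ 0.4606 -0.1658  0.068 ]]
knob plug [[0.41781342 0.03059613 0.028     ]] [[ 0.42391245 -0.04234891  0.016     ]]
handle top (array([554.4,   7. ]), array([91.7, 14.9]), -76.37)
handle scene (array([558.8,   6.9]), array([88.2, 10. ]), -75.4)
btn top (array([ 584.6, -138.3]), array([190.4,   2.5]), -16.93)
btn scene (array([718.6, -25.7]), array([27.2, 14.2]), -86.9)
```

View pics/c.png

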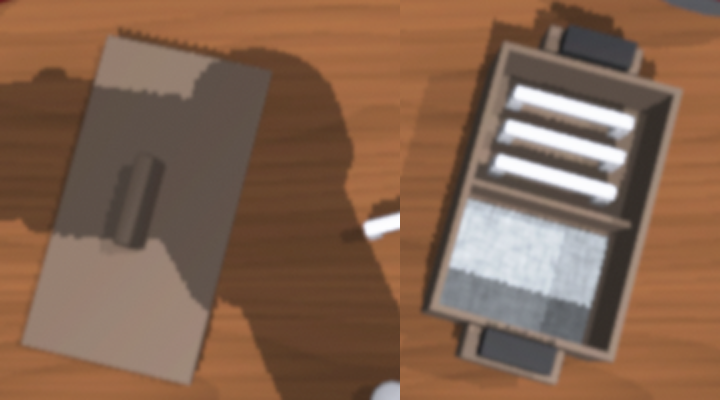

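The crop shows clean edges for the lid and box, with the felt bay at the near end and all catches raised. Next is the handle.

```bash
cat >> h.py <<'E'
def plan(p,yaw=None,flip=False):
    s=arm.observe(); R0=R.from_rotvec(s["ee_rot"])
    print("xyz",np.round(tool(p),3),end=" ")
    if yaw is not None:
        y=np.radians(yaw+180*flip); Y=np.array([np.cos(y),np.sin(y),0]);Z=np.array([0,0,-1.])
        print("twist",np.round(np.degrees((R0.inv()*R.from_matrix(np.c_[np.cross(Y,Z),Y,Z])).as_rotvec())/10,3))
    else: print()
E
python3 - <<'E'
from h import *
plan([.556,.007,.12],14); plan([.556,.007,.12],14,True)
t=cv2.imread("pics/top0.png");s=cv2.imread("pics/scene0.png")
for n,im,u,v in(("top",t,334,134),("scene",s,297,342)):
    m=np.zeros(im.shape[:2],bool); m[v-11:v+12,u-11:u+12]=1
    print("btn",n,blob(n,(im.max(2)<70)&m,.025,(u,v)), im[v,u])
    m[v-20:v+21,u-20:u+21]=1
h=cast("top",[(334,134)],.02);print(h)
E
```

```text
xyz [-8.662 -7.113  1.423] twist [-7.00e-03  4.00e-03  5.59e+00]
xyz [-8.662 -7.113  1.423] twist [-5.000e-03 -8.000e-03 -1.241e+01]
btn top (array([703.3, -26.1]), array([26. , 20.2]), -66.0) [67 64 64]
btn scene (array([712.9, -28.1]), array([30.6, 24.7]), 57.6) [62 63 69]
[[ 0.70068786 -0.02808989  0.02      ]]
```

>>> {"api": "jog_arm", "payload": {
  "moves": [
    {"xyz": [-4.3, -3.55, 0.7], "twist": [0, 0, 2.8]},
    {"xyz": [-4.3, -3.55, 0.7], "twist": [0, 0, 2.8]},
    {"xyz": [-4.3, -3.55, 0.7], "twist": [0, 0, 2.8]},
    {"xyz": [-4.3, -3.55, 0.7], "twist": [0, 0, 2.8]},
    {"xyz": [-4.3, -3.55, 0.7], "twist": [0, 0, 2.8]}
  ]
}}

```text
invalid input at $.moves[0]: expected keys twist, xyz, grip
```

```bash
python3 -c "
from h import *
print(arm.observe());plan([.556,.007,.12],14)"
```

```text
{'clock': 0.1, 'joints': array([-1.32262466,  0.43513624,  0.02494741,  1.57397303, -0.01162391,
        1.13396916, -0.07510709]), 'dq': array([-3.48647661e-05, -9.41534131e-05,  1.17816711e-04, -2.62771917e-03,
       -1.11151192e-04, -6.27971541e-04, -1.49601061e-03]), 'joint_efforts': array([ 2.77817395e-03, -6.69126034e+01,  9.87840369e-01, -3.15139961e+01,
       -6.05292292e-02,  3.76304076e-02,  5.17286207e-05]), 'position': array([0.21463362, 0.58650031, 0.20474653]), 'ee_rot': array([-5.48241759e-01, -3.09323807e+00,  2.09398884e-03]), 'force': array([-0.5120647 ,  0.00773034, -0.70685585]), 'ft_torque': array([-0.01606972,  0.01403936,  0.01196407]), 'width': 0.9982609620329439}
xyz [-8.662 -7.113  1.423] twist [-7.00e-03  4.00e-03  5.59e+00]
```

>>> {"api": "jog_arm", "payload": {
  "moves": [
    {"xyz": [-4.3, -3.55, 0.7], "twist": [0, 0, 2.8], "grip": -1},
    {"xyz": [-4.3, -3.55, 0.7], "twist": [0, 0, 2.8], "grip": -1},
    {"xyz": [-4.3, -3.55, 0.7], "twist": [0, 0, 2.8], "grip": -1},
    {"xyz": [-4.3, -3.55, 0.7], "twist": [0, 0, 2.8], "grip": -1},
    {"xyz": [-4.3, -3.55, 0.7], "twist": [0, 0, 2.8], "grip": -1}
  ]
}}

```text
clock: 0.72
position: [0.3721, 0.3175, 0.1662]
ee_rot: [1.28, 2.869, 0.0]
force: [0.5, 0.8, -0.2]
width: 1.0
```

```bash
python3 -c "
from h import *
print(arm.observe()['position']);plan([.556,.007,.12],14)"
```

```text
[0.37210342 0.31750003 0.16621629]
xyz [-5.898 -1.176  0.77 ] twist [0.    0.    2.791]
```

>>> {"api": "jog_arm", "payload": {
  "moves": [
    {"xyz": [-5.8, -1.15, 0.75], "twist": [0, 0, 2.8], "grip": -1},
    {"xyz": [-5.8, -1.15, 0.75], "twist": [0, 0, 2.8], "grip": -1},
    {"xyz": [-5.8, -1.15, 0.75], "twist": [0, 0, 2.8], "grip": -1},
    {"xyz": [-5.8, -1.15, 0.75], "twist": [0, 0, 2.8], "grip": -1},
    {"xyz": [-5.8, -1.15, 0.75], "twist": [0, 0, 2.8], "grip": -1}
  ]
}}

```text
clock: 1.35
position: [0.5304, 0.0512, 0.1269]
ee_rot: [-1.936, -2.474, -0.0]
force: [0.7, 1.7, 1.0]
width: 1.0
```

```bash
python3 -c "
from h import *
print(arm.observe()['position'],arm.observe()['dq'].round(2));plan([.556,.007,.12],14)"
```

```text
[0.53035075 0.05120508 0.12685123] [ 0.93  0.39  0.07 -0.37 -0.22  0.03  1.09]
xyz [-0.818  0.238  0.114] twist [ 0.    -0.001 -0.007]
```

>>> {"api": "jog_arm", "payload": {
  "moves": [
    {"xyz": [0, 0, 0], "twist": [0, 0, 0], "grip": -1},
    {"xyz": [0, 0, 0], "twist": [0, 0, 0], "grip": -1}
  ]
}}

```text
clock: 1.6
position: [0.5292, 0.0529, 0.1268]
ee_rot: [-1.937, -2.472, 0.001]
force: [-0.6, 0.3, -0.1]
width: 0.999
```

```bash
python3 -c "
from h import *
print(arm.observe()['position'],arm.observe()['dq'].round(2));plan([.556,.007,.017],14)
cv2.imwrite('pics/t1.png',np.hstack([cv2.resize(arm.get_image(n),(400,300)) for n in('top','scene')]))"
```

```text
[0.5292253  0.05286713 0.12678643] [-0.03 -0.01 -0.02  0.01 -0.   -0.   -0.  ]
xyz [-0.85   0.252  1.829] twist [-0.006 -0.002 -0.015]
```

View pics/t1.png

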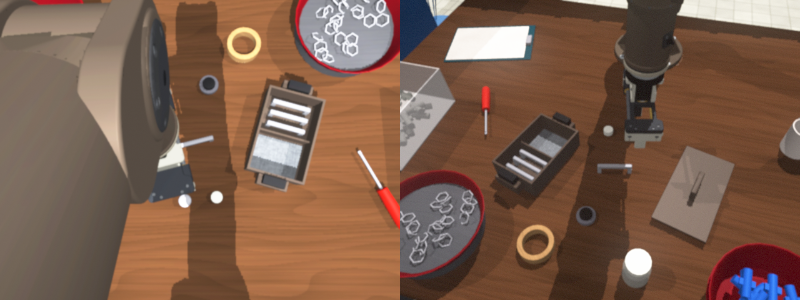

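Both views show the open gripper just beside the handle, which hasn't moved. The box is now in even light.

>>> {"api": "jog_arm", "payload": {
  "moves": [
    {"xyz": [-0.85, 0.25, 0], "twist": [0, 0, 0], "grip": -1},
    {"xyz": [-0.85, 0.25, 0.5], "twist": [0, 0, 0], "grip": -1},
    {"xyz": [-0.85, 0.25, 1.3], "twist": [0, 0, 0], "grip": -1},
    {"xyz": [-0.85, 0.25, 1.83], "twist": [0, 0, 0], "grip": -1},
    {"xyz": [-0.85, 0.25, 1.83], "twist": [0, 0, 0], "grip": -1}
  ]
}}

```text
clock: 2.33
position: [0.5543, 0.0084, 0.0157]
ee_rot: [-1.931, -2.473, 0.004]
force: [0.3, 0.1, 0.6]
width: 1.001
```

>>> {"api": "jog_arm", "payload": {
  "moves": [
    {"xyz": [0, 0, 0], "twist": [0, 0, 0], "grip": 1},
    {"xyz": [0, 0, 0], "twist": [0, 0, 0], "grip": 1},
    {"xyz": [0, 0, 0], "twist": [0, 0, 0], "grip": 1},
    {"xyz": [0, 0, 0], "twist": [0, 0, 0], "grip": 1},
    {"xyz": [0, 0, 0], "twist": [0, 0, 0], "grip": 1}
  ],
  "force": 25
}}

```text
clock: 2.95
position: [0.5566, 0.0068, 0.0176]
ee_rot: [1.936, 2.474, 0.0]
force: [-0.2, -1.0, 0.2]
width: 0.502
```

>>> {"api": "jog_arm", "payload": {
  "moves": [
    {"xyz": [0, 0, 0], "twist": [0, 0, 0], "grip": 1},
    {"xyz": [0, 0, -0.5], "twist": [0, 0, 0], "grip": 1},
    {"xyz": [0, 0, -1.3], "twist": [0, 0, 0], "grip": 1},
    {"xyz": [0, 0, -2], "twist": [0, 0, 0], "grip": 1},
    {"xyz": [0, 0, -2], "twist": [0, 0, 0], "grip": 1}
  ]
}}

```text
clock: 3.58
position: [0.5588, 0.0068, 0.1406]
ee_rot: [1.934, 2.47, 0.007]
force: [0.0, -0.1, -0.8]
width: 0.01
```

Run:
```python
from h import *
s=arm.observe();print(s['position'],s['width'])
t=arm.get_image("top"); sc=arm.get_image("scene"); cv2.imwrite("pics/t2.png",t);cv2.imwrite("pics/s2.png",sc)
v=np.hstack([cv2.resize(t[115:315,380:530],None,fx=3,fy=3,interpolation=2)[:600,:400],cv2.resize(sc[170:320,140:300],None,fx=2.5,fy=2.5,interpolation=2)[:375].copy() if 0 else cv2.resize(sc[165:365,145:278],None,fx=3,fy=3,interpolation=2)])
cv2.imwrite("pics/c2.png",v); print(v.shape)
plan([.5225,-.185,.13],-16.5)
```

```text
[0.55876211 0.00675941 0.14055122] 0.01037394352048154
(600, 799, 3)
xyz [-2.971 -1.317  0.12 ] twist [ 2.000e-03 -2.000e-03  3.041e+00]
```

View pics/c2.png

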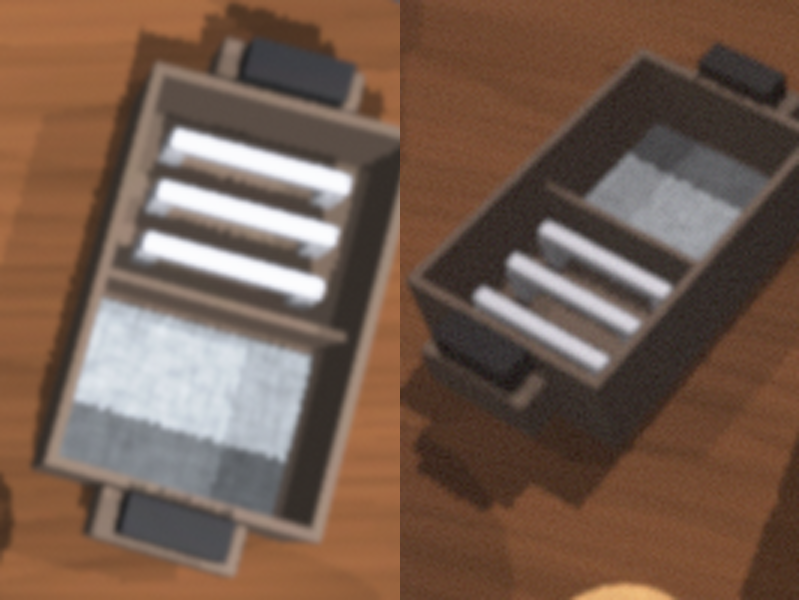

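The crops show the rim corners clearly: top (432,136), (393,270), (487,296) and scene (226,183), (149,258), (211,293). The gripper closed on nothing because I lifted before the fingers had shut, so I'll find the handle again.

Run:
```python
from h import *
P=cast("top",[(431.7,136.3),(392.7,270.3),(486.7,295.7)],.06)[:,:2]
Q=cast("scene",[(226,182.7),(149,258.3),(211,293.3)],.06)[:,:2]
for n,a,b,c in(("top",P[0],P[1],P[2]),("scene",Q[1],Q[0],Q[2])):
    print(n,[np.linalg.norm(d).round(4) for d in(a-b,(c-b) if n=="top" else c-a)],
     "ctr",((a+c)/2 if n=="top" else (b+c)/2).round(4),"ang",np.degrees(np.arctan2(*((a-b)[::-1]))).round(2))
s=cv2.imread("pics/s2.png");print("handle",blob("scene",s.min(2)>130,.03,(343,266)))
cv2.imwrite("pics/s2c.png",cv2.resize(s[180:330,260:460],None,fx=3,fy=3))
```

```text
top [np.float64(0.2009), np.float64(0.1324)] ctr [ 0.5661 -0.2015] ang -17.63
scene [np.float64(0.195), np.float64(0.1254)] ctr [ 0.5703 -0.1997] ang -17.14
handle (array([551.2,  36.1]), array([27.9, 10. ]), -75.4)
```

View pics/s2c.png

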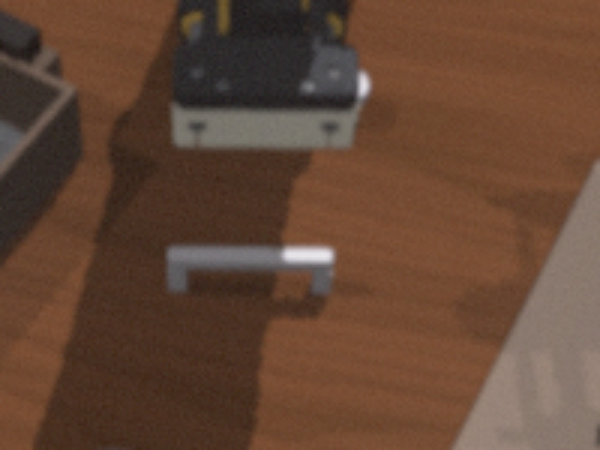

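The handle still stands upright at the same place, with its bar centre at scene pixel (343,265). I'll retry and give the fingers time to shut.

>>> {"api": "jog_arm", "payload": {
  "moves": [
    {"xyz": [0, 0, 0], "twist": [0, 0, 0], "grip": -1},
    {"xyz": [0, 0, 0], "twist": [0, 0, 0], "grip": -1},
    {"xyz": [0, 0, 0], "twist": [0, 0, 0], "grip": -1},
    {"xyz": [0, 0, 0], "twist": [0, 0, 0], "grip": -1},
    {"xyz": [0, 0, 0], "twist": [0, 0, 0], "grip": -1}
  ]
}}

```text
clock: 4.3
position: [0.5565, 0.0068, 0.1373]
ee_rot: [-1.936, -2.474, 0.0]
force: [1.0, -0.5, 0.8]
width: 0.502
```

>>> {"api": "jog_arm", "payload": {
  "moves": [
    {"xyz": [0, 0, 0], "twist": [0, 0, 0], "grip": -0.4},
    {"xyz": [0, 0, 0.7], "twist": [0, 0, 0], "grip": -0.4},
    {"xyz": [0, 0, 1.4], "twist": [0, 0, 0], "grip": -0.4},
    {"xyz": [0, 0, 2], "twist": [0, 0, 0], "grip": -0.4},
    {"xyz": [0, 0, 2], "twist": [0, 0, 0], "grip": -0.4}
  ]
}}

```text
clock: 4.92
position: [0.5545, 0.0067, 0.0154]
ee_rot: [-1.935, -2.471, 0.005]
force: [0.2, 0.3, 1.4]
width: 0.701
```

>>> {"api": "jog_arm", "payload": {
  "moves": [
    {"xyz": [0, 0, 0], "twist": [0, 0, 0], "grip": 1},
    {"xyz": [0, 0, 0], "twist": [0, 0, 0], "grip": 1},
    {"xyz": [0, 0, 0], "twist": [0, 0, 0], "grip": 1},
    {"xyz": [0, 0, 0], "twist": [0, 0, 0], "grip": 1},
    {"xyz": [0, 0, 0], "twist": [0, 0, 0], "grip": 1}
  ]
}}

```text
clock: 5.55
position: [0.5566, 0.0069, 0.0176]
ee_rot: [1.936, 2.474, 0.0]
force: [-0.2, -1.0, -0.5]
width: 0.209
```

>>> {"api": "jog_arm", "payload": {
  "moves": [
    {"xyz": [0, 0, 0], "twist": [0, 0, 0], "grip": 1},
    {"xyz": [0, 0, 0], "twist": [0, 0, 0], "grip": 1},
    {"xyz": [0, 0, 0], "twist": [0, 0, 0], "grip": 1},
    {"xyz": [0, 0, 0], "twist": [0, 0, 0], "grip": 1},
    {"xyz": [0, 0, 0], "twist": [0, 0, 0], "grip": 1}
  ]
}}

```text
clock: 6.18
position: [0.5565, 0.0068, 0.0174]
ee_rot: [-1.936, -2.474, -0.0]
force: [0.9, 0.5, 0.4]
width: 0.005
```

Run:
```python
from h import *
s=arm.get_image("scene");t=arm.get_image("top")
for n in("scene","top"):
    p=arm.camera_params(n);T=np.linalg.inv(p["T"])
    for x in([.5565,.0068,.0065],[.556,.007,.03]):
        c=p["mtx"]@(T[:3]@np.r_[x,1]);print(n,x,c[:2]/c[2])
v=np.hstack([cv2.resize(s[190:330,260:400],(560,560),interpolation=2),cv2.resize(t[150:330,260:340],(240,540),interpolation=2)[:540,:].repeat(1,0) if 0 else cv2.resize(t[150:320,250:310],(200,560),interpolation=2)])
cv2.imwrite("pics/v3.png",v)
```

```text
scene [0.5565, 0.0068, 0.0065] [342.95982497 271.57568338]
scene [0.556, 0.007, 0.03] [343.48222764 263.15497293]
top [0.5565, 0.0068, 0.0065] [312.46501426 228.40319895]
top [0.556, 0.007, 0.03] [311.48581683 226.5212095 ]
```

View pics/v3.png

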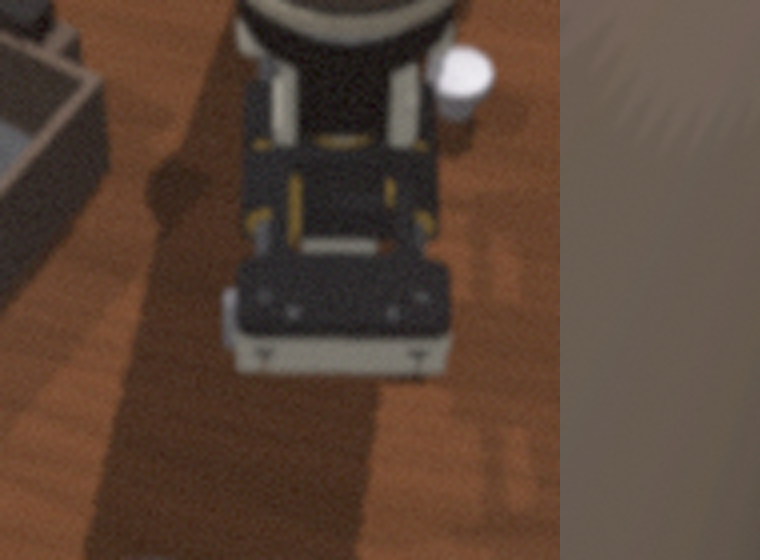

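The handle's left end shows at about scene (317,269), unmoved, with the gripper right over it. The width reading is ambiguous, so I'll lift and look.

>>> {"api": "jog_arm", "payload": {
  "moves": [
    {"xyz": [0, 0, -0.5], "twist": [0, 0, 0], "grip": 1},
    {"xyz": [0, 0, -1.3], "twist": [0, 0, 0], "grip": 1},
    {"xyz": [0, 0, -2], "twist": [0, 0, 0], "grip": 1},
    {"xyz": [0, 0, -2], "twist": [0, 0, 0], "grip": 1}
  ]
}}

```text
clock: 6.78
position: [0.5587, 0.0068, 0.1406]
ee_rot: [1.934, 2.47, 0.007]
force: [-0.7, 0.9, -0.8]
width: 0.004
```

Run:
```python
from h import *
o=arm.observe();print(o["position"],o["width"])
s=arm.get_image("scene")
m=s[190:330,260:430]
cv2.imwrite("pics/v4.png",cv2.resize(m,None,fx=4,fy=4,interpolation=2))
```

```text
[0.5587472  0.00681369 0.14056958] 0.0042302502040883925
```

View pics/v4.png

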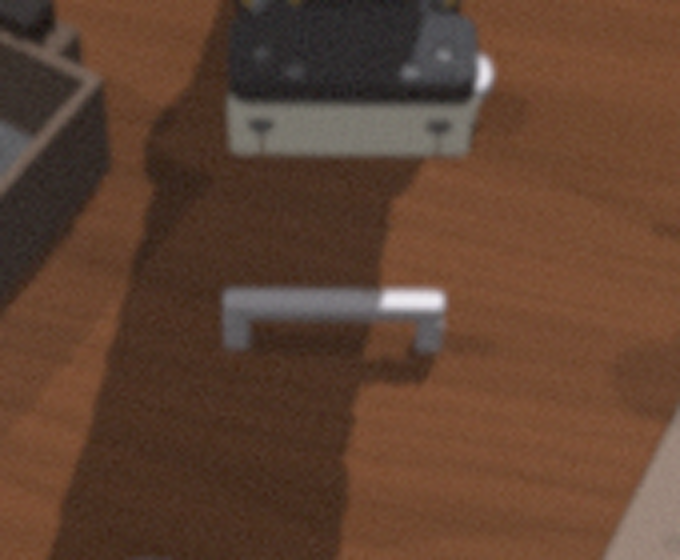

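Not held: the handle stands unmoved. I'll check the gripper's seen position against the reported pose.

Run:
```python
from h import *
def proj(n,x):
    p=arm.camera_params(n);c=p["mtx"]@(np.linalg.inv(p["T"])[:3]@np.r_[x,1]);return (c[:2]/c[2]).round(1)
y=np.radians(14);J=np.array([np.cos(y),np.sin(y),0]);K=np.array([-J[1],J[0],0])
for pos,obs in(([.5565,.0068,.0174],"obs 319,283.7 371.7,283.7"),([.5588,.0068,.1406],"obs 317,229 378,229")):
    pos=np.array(pos)
    for h in(.055,):
        for a in(.095,.0375): 
            b=.0375 if a>.05 else .095
            print(obs,"a",a,[proj("scene",pos+[0,0,h]+J*a+K*e) for e in(-b,b)])
    print("tip",proj("scene",pos-[0,0,.011]))
print(cast("scene",[(319,283.7),(371.7,283.7)],.072), arm.observe()["ee_rot"],arm.observe()["joints"])
```

```text
obs 319,283.7 371.7,283.7 a 0.095 [array([318.8, 299.1]), array([370.2, 299.6])]
obs 319,283.7 371.7,283.7 a 0.0375 [array([282. , 266.6]), array([406.5, 267.7])]
tip [343.  271.6]
obs 317,229 378,229 a 0.095 [array([317.1, 249.5]), array([376., 250.])]
obs 317,229 378,229 a 0.0375 [array([275.3, 215. ]), array([417.1, 216. ])]
tip [344.5 225.4]
[[ 0.6314247  -0.01348638  0.072     ]
 [ 0.61156108  0.06259672  0.072     ]] [1.93498706 2.4726139  0.00378376] [-0.43315724  0.40711827  0.44199918  1.8536256  -0.21465828  0.92450878
  0.34956659]
```

>>> {"api": "jog_arm", "payload": {
  "moves": [
    {"xyz": [0, 0, 0.8], "twist": [0, 0, 0], "grip": 1},
    {"xyz": [0, 0, 1.5], "twist": [0, 0, 0], "grip": 1},
    {"xyz": [0, 0, 1.58], "twist": [0, 0, 0], "grip": 1},
    {"xyz": [0, 0, 1.6], "twist": [0, 0, 0], "grip": 1},
    {"xyz": [0, 0, 1.62], "twist": [0, 0, 0], "grip": 1}
  ]
}}

```text
clock: 7.45
position: [0.5576, 0.0068, 0.0414]
ee_rot: [1.936, 2.473, 0.002]
force: [0.4, 0.6, -1.1]
width: 0.003
```

>>> {"api": "jog_arm", "payload": {
  "moves": [
    {"xyz": [0, 0, 0.02], "twist": [0, 0, 0], "grip": 1},
    {"xyz": [0, 0, 0.04], "twist": [0, 0, 0], "grip": 1},
    {"xyz": [0, 0, 0.04], "twist": [0, 0, 0], "grip": 1}
  ]
}}

```text
clock: 7.82
position: [0.5566, 0.0069, 0.038]
ee_rot: [1.936, 2.474, 0.0]
force: [-0.9, -1.3, -0.5]
width: 0.004
```

>>> {"api": "jog_arm", "payload": {
  "moves": [
    {"xyz": [0, 0, 0.02], "twist": [0, 0, 0], "grip": 1},
    {"xyz": [0, 0, 0.04], "twist": [0, 0, 0], "grip": 1},
    {"xyz": [0, 0, 0.04], "twist": [0, 0, 0], "grip": 1}
  ]
}}

```text
clock: 8.2
position: [0.5564, 0.0068, 0.0352]
ee_rot: [-1.936, -2.474, 0.0]
force: [-0.3, 0.3, 0.1]
width: -0.0
```

>>> {"api": "jog_arm", "payload": {
  "moves": [
    {"xyz": [0, 0, 0.15], "twist": [0, 0, 0], "grip": 1},
    {"xyz": [0, 0, 0.3], "twist": [0, 0, 0], "grip": 1},
    {"xyz": [0, 0, 0.35], "twist": [0, 0, 0], "grip": 1},
    {"xyz": [0, 0, 0.35], "twist": [0, 0, 0], "grip": 1}
  ]
}}

```text
clock: 8.7
position: [0.5562, 0.0067, 0.0139]
ee_rot: [-1.936, -2.473, 0.001]
force: [0.0, -0.2, 0.1]
width: 0.007
```

>>> {"api": "jog_arm", "payload": {
  "moves": [
    {"xyz": [0, 0, 0.03], "twist": [0, 0, 0], "grip": 1},
    {"xyz": [0, 0, 0.06], "twist": [0, 0, 0], "grip": 1},
    {"xyz": [0, 0, 0.06], "twist": [0, 0, 0], "grip": 1}
  ]
}}

```text
clock: 9.07
position: [0.5565, 0.0069, 0.0107]
ee_rot: [-1.936, -2.474, -0.0]
force: [0.2, -0.2, -0.2]
width: 0.003
```

>>> {"api": "jog_arm", "payload": {
  "moves": [
    {"xyz": [0, 0, 0.02], "twist": [0, 0, 0], "grip": 1},
    {"xyz": [0, 0, 0.04], "twist": [0, 0, 0], "grip": 1},
    {"xyz": [0, 0, 0.04], "twist": [0, 0, 0], "grip": 1}
  ]
}}

```text
clock: 9.45
position: [0.5571, 0.007, 0.009]
ee_rot: [1.936, 2.473, 0.002]
force: [-1.3, -0.6, 8.3]
width: 0.003
```

Contact came at tip height reading ≈ 0. That is either the table, or the bar top with a z bias of about 30 mm. A touch beside the handle tells which.

>>> {"api": "jog_arm", "payload": {
  "moves": [
    {"xyz": [0, 0, -0.3], "twist": [0, 0, 0], "grip": 1},
    {"xyz": [0, -0.7, -0.3], "twist": [0, 0, 0], "grip": 1},
    {"xyz": [0, -0.7, -0.3], "twist": [0, 0, 0], "grip": 1},
    {"xyz": [0, -0.7, -0.05], "twist": [0, 0, 0], "grip": 1},
    {"xyz": [0, -0.7, 0], "twist": [0, 0, 0], "grip": 1}
  ]
}}

```text
clock: 10.07
position: [0.516, -0.0029, 0.0074]
ee_rot: [-1.935, -2.474, 0.001]
force: [-0.3, -0.0, -0.2]
width: 0.007
```

>>> {"api": "jog_arm", "payload": {
  "moves": [
    {"xyz": [0, 0, 0.02], "twist": [0, 0, 0], "grip": 1},
    {"xyz": [0, 0, 0.02], "twist": [0, 0, 0], "grip": 1}
  ]
}}

```text
clock: 10.32
position: [0.516, -0.0033, 0.007]
ee_rot: [-1.936, -2.474, 0.0]
force: [-1.1, 0.3, -0.0]
width: 0.005
```

No contact with the tip reading at -4 mm, so the z reading is biased and the tips are really higher. I'll go down gently to find the bench.

>>> {"api": "jog_arm", "payload": {
  "moves": [
    {"xyz": [0, 0, 0.05], "twist": [0, 0, 0], "grip": 1},
    {"xyz": [0, 0, 0.1], "twist": [0, 0, 0], "grip": 1},
    {"xyz": [0, 0, 0.15], "twist": [0, 0, 0], "grip": 1},
    {"xyz": [0, 0, 0.15], "twist": [0, 0, 0], "grip": 1}
  ]
}}

```text
clock: 10.82
position: [0.5155, -0.0032, -0.0021]
ee_rot: [-1.936, -2.474, 0.0]
force: [0.2, -0.3, 0.4]
width: 0.006
```

>>> {"api": "jog_arm", "payload": {
  "moves": [
    {"xyz": [0, 0, 0.05], "twist": [0, 0, 0], "grip": 1},
    {"xyz": [0, 0, 0.1], "twist": [0, 0, 0], "grip": 1},
    {"xyz": [0, 0, 0.12], "twist": [0, 0, 0], "grip": 1},
    {"xyz": [0, 0, 0.12], "twist": [0, 0, 0], "grip": 1}
  ]
}}

```text
clock: 11.32
position: [0.5156, -0.0033, -0.0091]
ee_rot: [-1.936, -2.474, 0.0]
force: [-0.5, -0.4, -1.0]
width: 0.009
```

>>> {"api": "jog_arm", "payload": {
  "moves": [
    {"xyz": [0, 0, 0.03], "twist": [0, 0, 0], "grip": 1},
    {"xyz": [0, 0, 0.06], "twist": [0, 0, 0], "grip": 1},
    {"xyz": [0, 0, 0.06], "twist": [0, 0, 0], "grip": 1}
  ]
}}

```text
clock: 11.7
position: [0.5156, -0.0032, -0.0128]
ee_rot: [-1.936, -2.474, 0.0]
force: [-0.0, 0.0, 0.2]
width: 0.007
```

>>> {"api": "jog_arm", "payload": {
  "moves": [
    {"xyz": [0, 0, 0.03], "twist": [0, 0, 0], "grip": 1},
    {"xyz": [0, 0, 0.05], "twist": [0, 0, 0], "grip": 1},
    {"xyz": [0, 0, 0.05], "twist": [0, 0, 0], "grip": 1}
  ]
}}

```text
clock: 12.08
position: [0.5156, -0.0032, -0.0157]
ee_rot: [-1.936, -2.474, 0.0]
force: [0.6, 0.1, 0.6]
width: 0.002
```

The bench is lower still, so the z readings are about 30 mm low (the bar at 30 mm was felt at tip reading 0). I'll use real z = reading + 0.030 and grasp again.

>>> {"api": "jog_arm", "payload": {
  "moves": [
    {"xyz": [0, 0, -0.4], "twist": [0, 0, 0], "grip": -0.5},
    {"xyz": [0, 0, -0.9], "twist": [0, 0, 0], "grip": -0.5},
    {"xyz": [0, 0, -0.9], "twist": [0, 0, 0], "grip": -0.5},
    {"xyz": [0, 0.35, -0.9], "twist": [0, 0, 0], "grip": -0.5},
    {"xyz": [0, 0.7, -0.9], "twist": [0, 0, 0], "grip": -0.5}
  ]
}}

```text
clock: 12.7
position: [0.5565, 0.0071, 0.0378]
ee_rot: [-1.936, -2.473, 0.0]
force: [-0.1, 0.0, -0.0]
width: 0.498
```

>>> {"api": "jog_arm", "payload": {
  "moves": [
    {"xyz": [0, 0, 0], "twist": [0, 0, 0], "grip": -0.5},
    {"xyz": [0, 0, 0], "twist": [0, 0, 0], "grip": -0.5},
    {"xyz": [0, 0, 0.4], "twist": [0, 0, 0], "grip": -0.5},
    {"xyz": [0, 0, 0.93], "twist": [0, 0, 0], "grip": -0.5},
    {"xyz": [0, 0, 0.93], "twist": [0, 0, 0], "grip": -0.5}
  ]
}}

```text
clock: 13.32
position: [0.5547, 0.0064, -0.0187]
ee_rot: [-1.936, -2.471, 0.004]
force: [-0.3, -0.0, 0.3]
width: 0.75
```

>>> {"api": "jog_arm", "payload": {
  "moves": [
    {"xyz": [0, 0, 0], "twist": [0, 0, 0], "grip": 1},
    {"xyz": [0, 0, 0], "twist": [0, 0, 0], "grip": 1},
    {"xyz": [0, 0, 0], "twist": [0, 0, 0], "grip": 1},
    {"xyz": [0, 0, 0], "twist": [0, 0, 0], "grip": 1},
    {"xyz": [0, 0, 0], "twist": [0, 0, 0], "grip": 1}
  ]
}}

```text
clock: 13.95
position: [0.5565, 0.0069, -0.0173]
ee_rot: [1.936, 2.474, 0.0]
force: [0.1, -0.1, 0.3]
width: 0.259
```

>>> {"api": "jog_arm", "payload": {
  "moves": [
    {"xyz": [0, 0, 0], "twist": [0, 0, 0], "grip": 1},
    {"xyz": [0, 0, 0], "twist": [0, 0, 0], "grip": 1},
    {"xyz": [0, 0, 0], "twist": [0, 0, 0], "grip": 1},
    {"xyz": [0, 0, 0], "twist": [0, 0, 0], "grip": 1}
  ]
}}

```text
clock: 14.45
position: [0.5565, 0.0069, -0.0174]
ee_rot: [-1.936, -2.474, -0.0]
force: [-0.3, -0.3, 0.4]
width: 0.107
```

Held (9.9 mm). I'll lift, then carry it to the felt bay.

>>> {"api": "jog_arm", "payload": {
  "moves": [
    {"xyz": [0, 0, -0.4], "twist": [0, 0, 0], "grip": 1},
    {"xyz": [0, 0, -1.2], "twist": [0, 0, 0], "grip": 1},
    {"xyz": [0, 0, -2], "twist": [0, 0, 0], "grip": 1},
    {"xyz": [0, 0, -2], "twist": [0, 0, 0], "grip": 1},
    {"xyz": [0, 0, -2], "twist": [0, 0, 0], "grip": 1}
  ]
}}

```text
clock: 15.08
position: [0.556, 0.0071, 0.1021]
ee_rot: [-1.936, -2.474, 0.0]
force: [-0.7, 0.5, -1.1]
width: 0.107
```

```bash
python3 -c "
from h import *
print(arm.observe()['position'],arm.observe()['width']);plan([.5216,-.1863,.1026],-17)"
```

```text
[0.55603208 0.00709426 0.10210795] 0.10709223279674784
xyz [-2.991 -1.332 -0.009] twist [-3.000e-03 -2.000e-03  3.091e+00]
```

>>> {"api": "jog_arm", "payload": {
  "moves": [
    {"xyz": [-0.8, -0.35, 0], "twist": [0, 0, 0.8], "grip": 1},
    {"xyz": [-1.6, -0.7, 0], "twist": [0, 0, 1.6], "grip": 1},
    {"xyz": [-2.4, -1.05, 0], "twist": [0, 0, 2.4], "grip": 1},
    {"xyz": [-3, -1.33, 0], "twist": [0, 0, 3.1], "grip": 1},
    {"xyz": [-3, -1.33, 0], "twist": [0, 0, 3.1], "grip": 1}
  ]
}}

```text
clock: 15.7
position: [0.52, -0.1908, 0.1012]
ee_rot: [-2.534, -1.857, 0.005]
force: [0.4, 0.5, 0.1]
width: 0.105
```

>>> {"api": "jog_arm", "payload": {
  "moves": [
    {"xyz": [0, 0, 0], "twist": [0, 0, 0], "grip": 1},
    {"xyz": [0, 0, 0], "twist": [0, 0, 0], "grip": 1}
  ]
}}

```text
clock: 15.95
position: [0.5223, -0.1854, 0.1019]
ee_rot: [-2.523, -1.869, 0.001]
force: [0.2, 0.6, 0.5]
width: 0.105
```

```bash
python3 -c "
from h import *
print(arm.observe()['position'],arm.observe()['width']);plan([.5216,-.1863,-.007],-17)
cv2.imwrite('pics/v5.png',np.hstack([cv2.resize(arm.get_image('top')[100:340,340:560],(400,436)),cv2.resize(arm.get_image('scene')[100:340,130:350],(400,436))]))"
```

```text
[ 0.52233703 -0.18536498  0.10185033] 0.10545332916086356
xyz [-0.019 -0.005  1.814] twist [-0.008 -0.003  0.006]
```

View pics/v5.png

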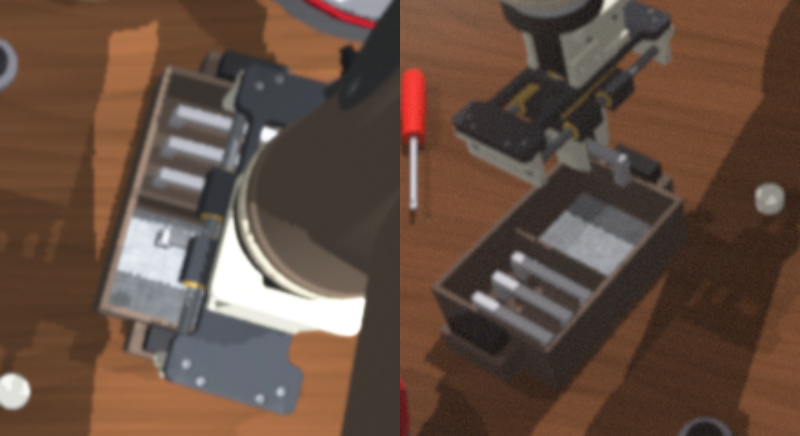

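Both views show the handle's +y end: top at about (430,230), scene at about (248,187). Triangulating it gives the true tool offset.

Run:
```python
from h import *
def tri(a,b):
    L=[]
    for n,uv in(("top",a),("scene",b)):
        o=arm.camera_params(n)["T"][:3,3]; d=cast(n,[uv],0)[0]-o; d/=np.linalg.norm(d); L.append((o,np.eye(3)-np.outer(d,d)))
    x=np.linalg.solve(sum(M for _,M in L),sum(M@o for o,M in L)); return x.round(4),[np.linalg.norm(M@(x-o)).round(4) for o,M in L]
print(tri((429.5,231),(248,187)))
o=arm.observe()['position'];print("expected end", o+[.045*.292,.045*.956,.047])
for z in(.14,.15):print(cast("top",[(429.5,231)],z),cast("scene",[(248,187)],z))
```

```text
(array([ 0.5329, -0.1476,  0.144 ]), [np.float64(0.0045), np.float64(0.0045)])
expected end [ 0.5356301  -0.14271437  0.14925334]
[[ 0.53228716 -0.14396346  0.14      ]] [[ 0.52952377 -0.1541435   0.14      ]]
[[ 0.53095991 -0.14193653  0.15      ]] [[ 0.53830344 -0.14971436  0.15      ]]
```

>>> {"api": "jog_arm", "payload": {
  "moves": [
    {"xyz": [0, 0, 0.6], "twist": [0, 0, 0], "grip": 1},
    {"xyz": [0, 0, 1.2], "twist": [0, 0, 0], "grip": 1},
    {"xyz": [0, 0, 1.6], "twist": [0, 0, 0], "grip": 1},
    {"xyz": [0, 0, 1.8], "twist": [0, 0, 0], "grip": 1},
    {"xyz": [0, 0, 1.8], "twist": [0, 0, 0], "grip": 1}
  ]
}}

```text
clock: 16.68
position: [0.5221, -0.1867, -0.0057]
ee_rot: [-2.526, -1.867, 0.001]
force: [0.4, -0.4, 0.8]
width: 0.106
```

>>> {"api": "jog_arm", "payload": {
  "moves": [
    {"xyz": [0, 0, 0], "twist": [0, 0, 0], "grip": 0.55},
    {"xyz": [0, 0, 0], "twist": [0, 0, 0], "grip": 0.55},
    {"xyz": [0, 0, 0], "twist": [0, 0, 0], "grip": 0.55},
    {"xyz": [0, 0, 0], "twist": [0, 0, 0], "grip": 0.55},
    {"xyz": [0, 0, 0], "twist": [0, 0, 0], "grip": 0.55}
  ]
}}

```text
clock: 17.3
position: [0.5223, -0.187, -0.0053]
ee_rot: [2.527, 1.866, 0.0]
force: [0.5, -0.2, 0.9]
width: 0.222
```

>>> {"api": "jog_arm", "payload": {
  "moves": [
    {"xyz": [0, 0, -0.5], "twist": [0, 0, 0], "grip": 0.55},
    {"xyz": [0, 0, -1.2], "twist": [0, 0, 0], "grip": 0.55},
    {"xyz": [0, 0, -1.9], "twist": [0, 0, 0], "grip": -0.5},
    {"xyz": [0, 0, -2], "twist": [0, 0, 0], "grip": -0.5},
    {"xyz": [0, 0, -2], "twist": [0, 0, 0], "grip": -0.5}
  ]
}}

```text
clock: 17.92
position: [0.5223, -0.1868, 0.1145]
ee_rot: [-2.527, -1.867, -0.001]
force: [-0.2, -0.4, -0.0]
width: 0.503
```

Run:
```python
from h import *
print(arm.observe()['position'],arm.observe()['joints'])
a=[cast("top",[(155,136),(235,154),(195,312),(111,291)],.018)[:,:2],cast("scene",[(462,234),(535,265),(489,387),(406,346)],.018)[:,:2]]
for P in a: print(rect(P))
# rib in first top crop: ends of top face (150,155)->(120,245) px scale 2
print(cast("top",[(100+148/2,120+157/2),(100+133/2,120+247/2)],.05))
for f in(0,1): plan([.569,.219,.13],76,f)
```

```text
[ 0.5222665  -0.18676609  0.11448355] [-0.19201017  0.46210259  0.61131756  1.89281178 -0.33628083  0.88957231
  0.28669754]
(array([567.9, 217.3]), array([248.3, 133. ]), -13.88)
(array([570.1, 221.4]), array([245.2, 128. ]), -14.04)
[[0.59746051 0.20747593 0.05      ]
 [0.53121244 0.21663142 0.05      ]]
xyz [ 6.693 -1.242 -0.256] twist [ 3.000e-03 -0.000e+00 -9.309e+00]
xyz [ 6.693 -1.242 -0.256] twist [-0.000e+00 -3.000e-03  8.691e+00]
```

The handle is released and the gripper is clear, so I'll go to the lid.

>>> {"api": "jog_arm", "payload": {
  "moves": [
    {"xyz": [0.9, -0.15, -0.2], "twist": [0, 0, -1], "grip": -0.5},
    {"xyz": [1.8, -0.3, -0.25], "twist": [0, 0, -2], "grip": -0.5},
    {"xyz": [2.7, -0.5, -0.25], "twist": [0, 0, -3], "grip": -0.5},
    {"xyz": [3.6, -0.65, -0.25], "twist": [0, 0, -4], "grip": -0.5},
    {"xyz": [4.4, -0.8, -0.25], "twist": [0, 0, -5], "grip": -0.5}
  ]
}}

```text
clock: 18.55
position: [0.553, 0.0817, 0.1279]
ee_rot: [-1.491, -2.763, 0.002]
force: [0.6, -0.5, -0.6]
width: 0.752
```

```bash
python3 -c "
from h import *
print(arm.observe()['position']);plan([.569,.219,.10],76)"
```

```text
[0.55299795 0.08165782 0.12791   ]
xyz [1.767 1.48  0.464] twist [-0.009 -0.012 -4.272]
```

>>> {"api": "jog_arm", "payload": {
  "moves": [
    {"xyz": [0.5, 0.45, 0.1], "twist": [0, 0, -1], "grip": -0.5},
    {"xyz": [1, 0.9, 0.2], "twist": [0, 0, -2], "grip": -0.5},
    {"xyz": [1.5, 1.3, 0.3], "twist": [0, 0, -3], "grip": -0.5},
    {"xyz": [1.75, 1.5, 0.4], "twist": [0, 0, -4], "grip": -0.5},
    {"xyz": [1.75, 1.5, 0.4], "twist": [0, 0, -4.2], "grip": -0.5}
  ]
}}

```text
clock: 19.18
position: [0.5709, 0.2178, 0.1033]
ee_rot: [-0.407, -3.111, 0.001]
force: [-0.2, -0.1, -0.5]
width: 0.748
```

>>> {"api": "jog_arm", "payload": {
  "moves": [
    {"xyz": [0, 0, 0], "twist": [0, 0, 0], "grip": -0.5},
    {"xyz": [0, 0, 0], "twist": [0, 0, 0], "grip": -0.5},
    {"xyz": [0, 0, 0], "twist": [0, 0, 0], "grip": -0.5}
  ]
}}

```text
clock: 19.55
position: [0.5728, 0.2156, 0.1058]
ee_rot: [0.417, 3.113, -0.0]
force: [-0.7, -0.2, 1.1]
width: 0.753
```

Run:
```python
from h import *
print(arm.observe()['position'],arm.observe()['joints'].round(2));plan([.569,.219,.007],76)
t=arm.get_image("top");s=arm.get_image("scene")
cv2.imwrite("pics/t6.png",t);cv2.imwrite("pics/s6.png",s)
cv2.imwrite('pics/v6.png',np.hstack([cv2.resize(t[110:310,380:530],(300,400)),cv2.resize(s[200:400,380:580],(400,400))]))
```

```text
[0.57277268 0.21558739 0.10581981] [-0.55  0.51  0.15  1.73 -0.09  0.91  0.94]
xyz [0.076 0.038 1.647] twist [-0.     0.002 -0.124]
```

View pics/v6.png

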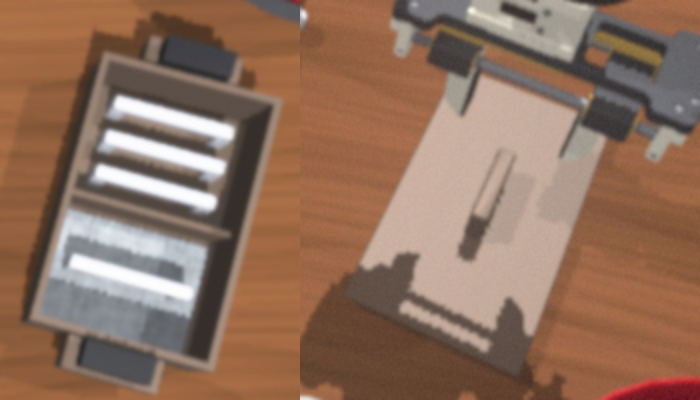

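The handle lies centred on the felt. The lid's rib is between the open fingers, with its top face centred at about scene (477,292).

Run:
```python
from h import *
P=cast("top",[(432,136.5),(521,160),(486.5,295.5),(393,271)],.06);print("box",rect(P),P[:,:2].mean(0))
print("rib",cast("scene",[(477,292),(482.5,275),(471,310)],.05)[:,:2])
P=cast("top",[(155,136),(235,154),(195,312),(111,291)],.018);print(P[:,:2].mean(0))
a=P[0]+P[1]-P[2]-P[3];b=P[1]+P[2]-P[0]-P[3];print(np.degrees(np.arctan2(a[1],a[0])),np.degrees(np.arctan2(b[1],b[0]))+90)
P=cast("top",[(432,136.5),(521,160),(486.5,295.5),(393,271)],.06)
a=P[0]+P[1]-P[2]-P[3];b=P[1]+P[2]-P[0]-P[3];print(np.degrees(np.arctan2(a[1],a[0])),np.degrees(np.arctan2(b[1],b[0]))+90)
```

```text
box (array([ 565., -200.]), array([201.9, 131.4]), -16.9) [ 0.56552058 -0.20080696]
rib [[0.57133281 0.21892401]
 [0.53756227 0.22454277]
 [0.60549673 0.21299808]]
[0.56810424 0.21787028]
-13.593624125779996 -14.03540959485909
-17.239582596834985 -16.05864323572139
```

>>> {"api": "jog_arm", "payload": {
  "moves": [
    {"xyz": [0.07, 0.04, 0.3], "twist": [0, 0, -0.12], "grip": -0.5},
    {"xyz": [0.07, 0.04, 0.9], "twist": [0, 0, -0.12], "grip": -0.5},
    {"xyz": [0.07, 0.04, 1.5], "twist": [0, 0, -0.12], "grip": -0.5},
    {"xyz": [0.07, 0.04, 1.69], "twist": [0, 0, -0.12], "grip": -0.5},
    {"xyz": [0.07, 0.04, 1.69], "twist": [0, 0, -0.12], "grip": -0.5}
  ]
}}

```text
clock: 20.27
position: [0.569, 0.2197, 0.0041]
ee_rot: [-0.381, -3.118, 0.001]
force: [0.0, 0.3, 0.7]
width: 0.748
```

>>> {"api": "jog_arm", "payload": {
  "moves": [
    {"xyz": [0, 0, 0], "twist": [0, 0, 0], "grip": 1},
    {"xyz": [0, 0, 0], "twist": [0, 0, 0], "grip": 1},
    {"xyz": [0, 0, 0], "twist": [0, 0, 0], "grip": 1},
    {"xyz": [0, 0, 0], "twist": [0, 0, 0], "grip": 1},
    {"xyz": [0, 0, 0], "twist": [0, 0, 0], "grip": 1}
  ],
  "force": 40
}}

```text
clock: 20.9
position: [0.5692, 0.2199, 0.0043]
ee_rot: [0.38, 3.118, 0.0]
force: [0.7, 0.9, 0.5]
width: 0.252
```

>>> {"api": "jog_arm", "payload": {
  "moves": [
    {"xyz": [0, 0, 0], "twist": [0, 0, 0], "grip": 1},
    {"xyz": [0, 0, 0], "twist": [0, 0, 0], "grip": 1},
    {"xyz": [0, 0, 0], "twist": [0, 0, 0], "grip": 1},
    {"xyz": [0, 0, 0], "twist": [0, 0, 0], "grip": 1},
    {"xyz": [0, 0, 0], "twist": [0, 0, 0], "grip": 1}
  ]
}}

```text
clock: 21.52
position: [0.5691, 0.2198, 0.0042]
ee_rot: [-0.38, -3.118, 0.0]
force: [-0.3, -0.7, 0.2]
width: 0.152
```

>>> {"api": "jog_arm", "payload": {
  "moves": [
    {"xyz": [0, 0, -0.4], "twist": [0, 0, 0], "grip": 1},
    {"xyz": [0, 0, -1], "twist": [0, 0, 0], "grip": 1},
    {"xyz": [0, 0, -1.6], "twist": [0, 0, 0], "grip": 1},
    {"xyz": [0, 0, -2.1], "twist": [0, 0, 0], "grip": 1},
    {"xyz": [0, 0, -2.1], "twist": [0, 0, 0], "grip": 1}
  ]
}}

```text
clock: 22.15
position: [0.5706, 0.2206, 0.1325]
ee_rot: [0.38, 3.115, 0.004]
force: [0.0, 0.1, -2.1]
width: 0.151
```

```bash
python3 -c "
from h import *
print(arm.observe()['position'],arm.observe()['width'],arm.observe()['force'])
R0=R.from_rotvec(arm.observe()['ee_rot']).as_matrix();print(np.degrees(np.arctan2(R0[1,1],R0[0,1])))
plan([.567,-.1995,.13],73.3)"
```

```text
[0.57060103 0.22064041 0.13247432] 0.1507920522180463 [ 0.03460989  0.05648016 -2.11414011]
76.09990744901378
xyz [-1.624 -6.812  0.026] twist [0.018 0.019 0.28 ]
```

>>> {"api": "jog_arm", "payload": {
  "moves": [
    {"xyz": [-0.15, -0.7, 0], "twist": [0, 0, 0.05], "grip": 1},
    {"xyz": [-0.35, -1.5, 0], "twist": [0, 0, 0.1], "grip": 1},
    {"xyz": [-0.55, -2.3, 0], "twist": [0, 0, 0.15], "grip": 1},
    {"xyz": [-0.75, -3.1, 0], "twist": [0, 0, 0.2], "grip": 1},
    {"xyz": [-0.95, -3.9, 0], "twist": [0, 0, 0.28], "grip": 1}
  ]
}}

```text
clock: 22.78
position: [0.5673, -0.0224, 0.1288]
ee_rot: [-0.456, -3.107, 0.0]
force: [1.8, -0.5, -1.6]
width: 0.149
```

```bash
python3 -c "
from h import *
print(arm.observe()['position'],arm.observe()['width']);plan([.568,-.1992,.13],73.3)"
```

```text
[ 0.5673031  -0.02239963  0.12884399] 0.14880248404117294
xyz [-0.858 -2.819 -0.019] twist [-0.003 -0.01  -0.001]
```

>>> {"api": "jog_arm", "payload": {
  "moves": [
    {"xyz": [-0.25, -0.8, 0], "twist": [0, 0, 0], "grip": 1},
    {"xyz": [-0.5, -1.6, 0], "twist": [0, 0, 0], "grip": 1},
    {"xyz": [-0.72, -2.3, 0], "twist": [0, 0, 0], "grip": 1},
    {"xyz": [-0.83, -2.7, 0], "twist": [0, 0, 0], "grip": 1},
    {"xyz": [-0.83, -2.7, 0], "twist": [0, 0, 0], "grip": 1}
  ]
}}

```text
clock: 23.4
position: [0.5681, -0.1932, 0.1288]
ee_rot: [-0.462, -3.106, 0.002]
force: [0.2, 0.2, -0.6]
width: 0.155
```

>>> {"api": "jog_arm", "payload": {
  "moves": [
    {"xyz": [0, 0, 0], "twist": [0, 0, 0], "grip": 1},
    {"xyz": [0, 0, 0], "twist": [0, 0, 0], "grip": 1}
  ]
}}

```text
clock: 23.65
position: [0.5694, -0.1888, 0.1297]
ee_rot: [-0.453, -3.108, -0.001]
force: [-0.1, -0.7, -0.9]
width: 0.15
```

Run:
```python
from h import *
print(arm.observe()['position'],arm.observe()['width']);plan([.568,-.1992,.0785],73.3)
t=arm.get_image("top");s=arm.get_image("scene")
cv2.imwrite("pics/t7.png",t);cv2.imwrite("pics/s7.png",s)
cv2.imwrite('pics/v7.png',np.hstack([cv2.resize(t[80:330,360:560],(400,500)),cv2.resize(s[120:320,130:290],(400,500))]))
```

```text
[ 0.5694365  -0.18880875  0.12969124] 0.15019660716903166
xyz [-0.027 -0.173  0.853] twist [ 0.004 -0.005  0.011]
```

View pics/v7.png

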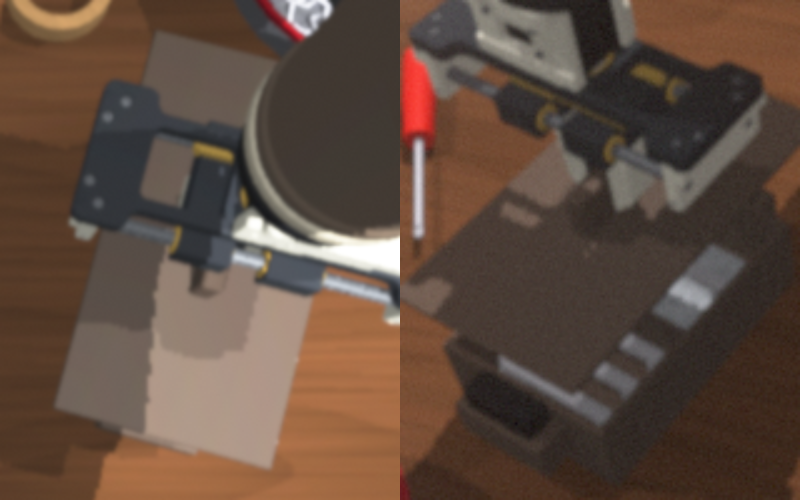

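The top view shows the lid's upper-face corners at (438.5,95.5), (387.5,283.5) and (495.5,314). The scene view shows its front corner at (200,277).

Run:
```python
from h import *
P=cast("top",[(438.5,95.5),(387.5,283.5),(495.5,314)],.1435)[:,:2]
a=P[0]-P[1];b=P[2]-P[1]
print("sizes",np.hypot(*a),np.hypot(*b),"yaw",np.degrees(np.arctan2(a[1],a[0])),np.degrees(np.arctan2(b[1],b[0]))+90,"ctr",(P[0]+P[2])/2)
y=np.radians(-16.7);X=np.array([np.cos(y),np.sin(y)]);Y=np.array([-X[1],X[0]])
f=cast("scene",[(200,277.2)],.1435)[0,:2];print("scene ctr",f-.124*X-.067*Y, f)
```

```text
sizes 0.24562198285523607 0.13213314146301694 yaw -16.569740004059796 -16.394013681933913 ctr [ 0.56763959 -0.18906543]
scene ctr [ 0.56910741 -0.18671159] [ 0.70713055 -0.15817019]
```

```bash
python3 -c "
from h import *
plan([.569,-.1998,.07],73.3);plan([.569,-.1998,.06],73.3)"
```

```text
xyz [-0.042 -0.172  1.   ] twist [ 0.002 -0.002  0.01 ]
xyz [-0.042 -0.172  1.167] twist [ 0.002 -0.002  0.01 ]
```

>>> {"api": "jog_arm", "payload": {
  "moves": [
    {"xyz": [-0.04, -0.17, 0.1], "twist": [0, 0, 0], "grip": 1},
    {"xyz": [-0.04, -0.17, 0.5], "twist": [0, 0, 0], "grip": 1},
    {"xyz": [-0.04, -0.17, 0.8], "twist": [0, 0, 0], "grip": 1},
    {"xyz": [-0.04, -0.17, 0.95], "twist": [0, 0, 0], "grip": 1},
    {"xyz": [-0.04, -0.17, 0.95], "twist": [0, 0, 0], "grip": 1}
  ]
}}

```text
clock: 24.38
position: [0.5684, -0.2009, 0.0725]
ee_rot: [-0.456, -3.107, -0.0]
force: [-0.7, 0.9, -1.0]
width: 0.153
```

>>> {"api": "jog_arm", "payload": {
  "moves": [
    {"xyz": [0, 0, 0.06], "twist": [0, 0, 0], "grip": 1},
    {"xyz": [0, 0, 0.12], "twist": [0, 0, 0], "grip": 1},
    {"xyz": [0, 0, 0.16], "twist": [0, 0, 0], "grip": 1},
    {"xyz": [0, 0, 0.16], "twist": [0, 0, 0], "grip": 1}
  ]
}}

```text
clock: 24.88
position: [0.5687, -0.2009, 0.0635]
ee_rot: [-0.456, -3.108, -0.0]
force: [-0.5, 0.3, -0.7]
width: 0.149
```

>>> {"api": "jog_arm", "payload": {
  "moves": [
    {"xyz": [0, 0, 0.03], "twist": [0, 0, 0], "grip": 1},
    {"xyz": [0, 0, 0.06], "twist": [0, 0, 0], "grip": 1},
    {"xyz": [0, 0, 0.06], "twist": [0, 0, 0], "grip": 1}
  ]
}}

```text
clock: 25.25
position: [0.5686, -0.2009, 0.0598]
ee_rot: [-0.456, -3.108, -0.0]
force: [-0.6, 0.7, -1.2]
width: 0.15
```

>>> {"api": "jog_arm", "payload": {
  "moves": [
    {"xyz": [0, 0, 0.03], "twist": [0, 0, 0], "grip": 1},
    {"xyz": [0, 0, 0.05], "twist": [0, 0, 0], "grip": 1},
    {"xyz": [0, 0, 0.05], "twist": [0, 0, 0], "grip": 1}
  ]
}}

```text
clock: 25.62
position: [0.5689, -0.201, 0.0578]
ee_rot: [0.456, 3.108, 0.0]
force: [-2.6, 1.8, 8.3]
width: 0.151
```

Contact came exactly at the height where the plate meets the raised catches, so the tongue is in the mouth. Now I'll press down through the gripped rib.

>>> {"api": "jog_arm", "payload": {
  "moves": [
    {"xyz": [0, 0, 0], "twist": [0, 0, 0], "grip": 1},
    {"xyz": [0, 0, 0.02], "twist": [0, 0, 0], "grip": 1},
    {"xyz": [0, 0, 0.04], "twist": [0, 0, 0], "grip": 1},
    {"xyz": [0, 0, 0.06], "twist": [0, 0, 0], "grip": 1},
    {"xyz": [0, 0, 0.06], "twist": [0, 0, 0], "grip": 1}
  ],
  "force": 60
}}

```text
clock: 26.25
position: [0.569, -0.201, 0.0554]
ee_rot: [0.456, 3.107, 0.001]
force: [-7.2, 2.2, 20.3]
width: 0.15
```

>>> {"api": "jog_arm", "payload": {
  "moves": [
    {"xyz": [0, 0, 0.02], "twist": [0, 0, 0], "grip": 1},
    {"xyz": [0, 0, 0.04], "twist": [0, 0, 0], "grip": 1},
    {"xyz": [0, 0, 0.06], "twist": [0, 0, 0], "grip": 1},
    {"xyz": [0, 0, 0.06], "twist": [0, 0, 0], "grip": 1}
  ]
}}

```text
clock: 26.75
position: [0.569, -0.201, 0.0518]
ee_rot: [0.456, 3.107, 0.001]
force: [-6.9, 1.9, 20.1]
width: 0.153
```

>>> {"api": "jog_arm", "payload": {
  "moves": [
    {"xyz": [0, 0, 0.02], "twist": [0, 0, 0], "grip": 1},
    {"xyz": [0, 0, 0.04], "twist": [0, 0, 0], "grip": 1},
    {"xyz": [0, 0, 0.04], "twist": [0, 0, 0], "grip": 1}
  ]
}}

```text
clock: 27.12
position: [0.569, -0.201, 0.0501]
ee_rot: [0.456, 3.107, 0.001]
force: [-9.7, 3.2, 27.5]
width: 0.15
```

>>> {"api": "jog_arm", "payload": {
  "moves": [
    {"xyz": [0, 0, 0.02], "twist": [0, 0, 0], "grip": 1},
    {"xyz": [0, 0, 0.03], "twist": [0, 0, 0], "grip": 1},
    {"xyz": [0, 0, 0.03], "twist": [0, 0, 0], "grip": 1}
  ]
}}

```text
clock: 27.5
position: [0.569, -0.2009, 0.05]
ee_rot: [0.456, 3.106, 0.002]
force: [-16.6, 6.9, 47.9]
width: 0.15
```

A hard stop at reading 0.050 puts the lid origin at about 46 mm, which is home. I'll release and check each end by pressing with closed fingertips.

>>> {"api": "jog_arm", "payload": {
  "moves": [
    {"xyz": [0, 0, -0.03], "twist": [0, 0, 0], "grip": 0.3},
    {"xyz": [0, 0, -0.03], "twist": [0, 0, 0], "grip": 0.3},
    {"xyz": [0, 0, -0.03], "twist": [0, 0, 0], "grip": 0.3},
    {"xyz": [0, 0, -0.03], "twist": [0, 0, 0], "grip": 0.3},
    {"xyz": [0, 0, -0.03], "twist": [0, 0, 0], "grip": 0.3}
  ],
  "force": 20
}}

```text
clock: 28.12
position: [0.5686, -0.2009, 0.0471]
ee_rot: [-0.456, -3.108, -0.0]
force: [-0.4, -1.0, 0.1]
width: 0.351
```

>>> {"api": "jog_arm", "payload": {
  "moves": [
    {"xyz": [0, 0, -0.3], "twist": [0, 0, 0], "grip": 0.3},
    {"xyz": [0, 0, -0.8], "twist": [0, 0, 0], "grip": 0.3},
    {"xyz": [0, 0, -1], "twist": [0, 0, 0], "grip": 1},
    {"xyz": [0, 0, -1], "twist": [0, 0, 0], "grip": 1},
    {"xyz": [0, 0, -1], "twist": [0, 0, 0], "grip": 1}
  ]
}}

```text
clock: 28.75
position: [0.5682, -0.2007, 0.1067]
ee_rot: [-0.456, -3.107, -0.0]
force: [-0.5, 0.2, 0.5]
width: 0.074
```

```bash
python3 -c "
from h import *
print(arm.observe()['position'],arm.observe()['width']);plan([.4674,-.170,.05],73.3);plan([.6686,-.2302,.05],73.3)"
```

```text
[ 0.56820807 -0.20068177  0.10667857] 0.07442093981484436
xyz [1.755 0.007 0.947] twist [ 0.    -0.006 -0.   ]
xyz [-1.745  0.01   0.943] twist [ 0.    -0.006 -0.   ]
```

>>> {"api": "jog_arm", "payload": {
  "moves": [
    {"xyz": [0.9, 0, 0], "twist": [0, 0, 0], "grip": 1},
    {"xyz": [1.75, 0, 0], "twist": [0, 0, 0], "grip": 1},
    {"xyz": [1.75, 0, 0.3], "twist": [0, 0, 0], "grip": 1},
    {"xyz": [1.75, 0, 0.8], "twist": [0, 0, 0], "grip": 1},
    {"xyz": [1.75, 0, 0.95], "twist": [0, 0, 0], "grip": 1}
  ]
}}

```text
clock: 29.38
position: [0.4665, -0.1703, 0.0485]
ee_rot: [-0.456, -3.105, -0.0]
force: [-0.2, -0.5, -0.1]
width: 0.006
```

>>> {"api": "jog_arm", "payload": {
  "moves": [
    {"xyz": [0, 0, 0.03], "twist": [0, 0, 0], "grip": 1},
    {"xyz": [0, 0, 0.06], "twist": [0, 0, 0], "grip": 1},
    {"xyz": [0, 0, 0.09], "twist": [0, 0, 0], "grip": 1},
    {"xyz": [0, 0, 0.09], "twist": [0, 0, 0], "grip": 1}
  ]
}}

```text
clock: 29.88
position: [0.4684, -0.1708, 0.0453]
ee_rot: [0.456, 3.108, 0.0]
force: [-0.1, -0.8, -0.1]
width: 0.003
```

>>> {"api": "jog_arm", "payload": {
  "moves": [
    {"xyz": [0, 0, 0.02], "twist": [0, 0, 0], "grip": 1},
    {"xyz": [0, 0, 0.03], "twist": [0, 0, 0], "grip": 1},
    {"xyz": [0, 0, 0.03], "twist": [0, 0, 0], "grip": 1}
  ]
}}

```text
clock: 30.25
position: [0.4682, -0.1707, 0.0432]
ee_rot: [0.456, 3.108, 0.0]
force: [-0.3, 0.3, 0.9]
width: 0.002
```

>>> {"api": "jog_arm", "payload": {
  "moves": [
    {"xyz": [0, 0, 0.02], "twist": [0, 0, 0], "grip": 1},
    {"xyz": [0, 0, 0.04], "twist": [0, 0, 0], "grip": 1},
    {"xyz": [0, 0, 0.04], "twist": [0, 0, 0], "grip": 1}
  ]
}}

```text
clock: 30.62
position: [0.4683, -0.1708, 0.0428]
ee_rot: [0.457, 3.107, 0.001]
force: [-8.9, 3.2, 32.3]
width: 0.004
```

>>> {"api": "jog_arm", "payload": {
  "moves": [
    {"xyz": [0, 0, 0.02], "twist": [0, 0, 0], "grip": 1},
    {"xyz": [0, 0, 0.03], "twist": [0, 0, 0], "grip": 1},
    {"xyz": [0, 0, 0.03], "twist": [0, 0, 0], "grip": 1}
  ]
}}

```text
clock: 31.0
position: [0.4684, -0.1708, 0.0426]
ee_rot: [0.457, 3.106, 0.002]
force: [-17.0, 5.4, 59.0]
width: 0.001
```

The near end is solid at reading 0.0427. Now the far end.

>>> {"api": "jog_arm", "payload": {
  "moves": [
    {"xyz": [0, 0, -0.9], "twist": [0, 0, 0], "grip": 1},
    {"xyz": [-1, 0, -1.05], "twist": [0, 0, 0], "grip": 1},
    {"xyz": [-2, 0, -1.05], "twist": [0, 0, 0], "grip": 1},
    {"xyz": [-3, 0, -1.05], "twist": [0, 0, 0], "grip": 1},
    {"xyz": [-3.5, 0, -1.05], "twist": [0, 0, 0], "grip": 1}
  ]
}}

```text
clock: 31.62
position: [0.6718, -0.2316, 0.1015]
ee_rot: [0.455, 3.108, -0.0]
force: [-0.7, 0.7, -0.5]
width: 0.003
```

>>> {"api": "jog_arm", "payload": {
  "moves": [
    {"xyz": [0, 0, 0], "twist": [0, 0, 0], "grip": 1},
    {"xyz": [0, 0, 0.4], "twist": [0, 0, 0], "grip": 1},
    {"xyz": [0, 0, 0.8], "twist": [0, 0, 0], "grip": 1},
    {"xyz": [0, 0, 0.88], "twist": [0, 0, 0], "grip": 1},
    {"xyz": [0, 0, 0.88], "twist": [0, 0, 0], "grip": 1}
  ]
}}

```text
clock: 32.25
position: [0.6689, -0.2311, 0.0496]
ee_rot: [-0.456, -3.108, -0.0]
force: [-0.2, 0.7, -0.4]
width: 0.004
```

>>> {"api": "jog_arm", "payload": {
  "moves": [
    {"xyz": [0, 0, 0.03], "twist": [0, 0, 0], "grip": 1},
    {"xyz": [0, 0, 0.06], "twist": [0, 0, 0], "grip": 1},
    {"xyz": [0, 0, 0.1], "twist": [0, 0, 0], "grip": 1},
    {"xyz": [0, 0, 0.1], "twist": [0, 0, 0], "grip": 1}
  ]
}}

```text
clock: 32.75
position: [0.6694, -0.2311, 0.0432]
ee_rot: [0.456, 3.108, 0.0]
force: [0.1, -0.5, 0.4]
width: 0.004
```

>>> {"api": "jog_arm", "payload": {
  "moves": [
    {"xyz": [0, 0, 0.02], "twist": [0, 0, 0], "grip": 1},
    {"xyz": [0, 0, 0.03], "twist": [0, 0, 0], "grip": 1},
    {"xyz": [0, 0, 0.03], "twist": [0, 0, 0], "grip": 1}
  ]
}}

```text
clock: 33.12
position: [0.6695, -0.2311, 0.0431]
ee_rot: [0.456, 3.108, 0.0]
force: [-4.6, 1.4, 13.7]
width: 0.006
```

>>> {"api": "jog_arm", "payload": {
  "moves": [
    {"xyz": [0, 0, 0.02], "twist": [0, 0, 0], "grip": 1},
    {"xyz": [0, 0, 0.02], "twist": [0, 0, 0], "grip": 1}
  ]
}}

```text
clock: 33.38
position: [0.6695, -0.2311, 0.043]
ee_rot: [0.456, 3.107, 0.001]
force: [-8.7, 3.6, 22.2]
width: 0.004
```

Both ends are solid and level at 0.043, so the lid is home. Next, the tally button.

Run:
```python
from h import *
t=cv2.imread("pics/top0.png");s=cv2.imread("pics/scene0.png")
C={}
for n,im,u,v in(("top",t,334,133),("scene",s,297,343)):
    w=im[v-13:v+14,u-13:u+14].max(2); m=(w<85).astype(np.uint8)
    k,l,st,c=cv2.connectedComponentsWithStats(m); i=max(range(1,k),key=lambda i:st[i,4]*(np.hypot(*(c[i]-13))<6))
    C[n]=c[i]+[u-13,v-13]; print(n,C[n],st[i])
for z in(.0,.01,.02,.03,.04): print(z,cast("top",[C["top"]],z)[0,:2],cast("scene",[C["scene"]],z)[0,:2])
plan([.703,-.027,.10],73.3)
```

```text
top [333.62264151 133.15471698] [  4   4  18  19 265]
scene [296.625 343.   ] [  3   3  20  21 328]
0.0 [ 0.70920276 -0.02746009] [ 0.69915609 -0.03160507]
0.01 [ 0.70562411 -0.02749325] [ 0.7039453  -0.02969322]
0.02 [ 0.70204546 -0.02752642] [ 0.70873451 -0.02778136]
0.03 [ 0.69846681 -0.02755958] [ 0.71352372 -0.0258695 ]
0.04 [ 0.69488816 -0.02759275] [ 0.71831293 -0.02395765]
xyz [ 0.442  3.42  -0.949] twist [ 0.003  0.006 -0.001]
```

>>> {"api": "jog_arm", "payload": {
  "moves": [
    {"xyz": [0, 0, -0.9], "twist": [0, 0, 0], "grip": 1},
    {"xyz": [0.1, 0.8, -0.95], "twist": [0, 0, 0], "grip": 1},
    {"xyz": [0.25, 1.7, -0.95], "twist": [0, 0, 0], "grip": 1},
    {"xyz": [0.35, 2.6, -0.95], "twist": [0, 0, 0], "grip": 1},
    {"xyz": [0.42, 3.42, -0.95], "twist": [0, 0, 0], "grip": 1}
  ]
}}

```text
clock: 34.0
position: [0.7043, -0.025, 0.0973]
ee_rot: [0.455, 3.108, 0.001]
force: [-0.1, 0.4, -0.7]
width: 0.004
```

>>> {"api": "jog_arm", "payload": {
  "moves": [
    {"xyz": [0, 0, 0], "twist": [0, 0, 0], "grip": 1},
    {"xyz": [0, 0, 0], "twist": [0, 0, 0], "grip": 1}
  ]
}}

```text
clock: 34.25
position: [0.704, -0.0278, 0.0971]
ee_rot: [-0.456, -3.108, 0.001]
force: [0.3, -1.0, 0.6]
width: 0.005
```

```bash
python3 -c "
from h import *
print(arm.observe()['position']);plan([.704,-.0275,.02],73.3)
cv2.imwrite('pics/v8.png',np.hstack([cv2.resize(arm.get_image('top')[80:330,340:540],(400,500)),cv2.resize(arm.get_image('scene')[160:380,130:350],(400,500))]))"
```

```text
[ 0.70401545 -0.02780953  0.09708548]
xyz [0.002 0.006 1.285] twist [-0.005 -0.     0.001]
```

View pics/v8.png

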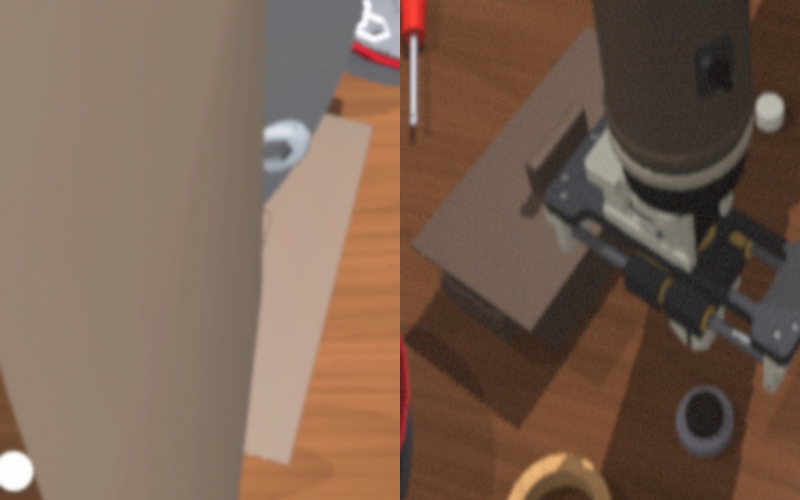

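The lid sits flat on the box, and the fingers are above the button (scene crop (705,412)). Pressing down.

>>> {"api": "jog_arm", "payload": {
  "moves": [
    {"xyz": [0, 0, 0.6], "twist": [0, 0, 0], "grip": 1},
    {"xyz": [0, 0, 1.2], "twist": [0, 0, 0], "grip": 1},
    {"xyz": [0, 0, 1.35], "twist": [0, 0, 0], "grip": 1},
    {"xyz": [0, 0, 1.4], "twist": [0, 0, 0], "grip": 1},
    {"xyz": [0, 0, 1.4], "twist": [0, 0, 0], "grip": 1}
  ]
}}

```text
clock: 34.98
position: [0.7051, -0.0278, 0.0145]
ee_rot: [0.457, 3.106, 0.0]
force: [0.1, 0.4, -0.0]
width: 0.005
```

>>> {"api": "jog_arm", "payload": {
  "moves": [
    {"xyz": [0, 0, 0.04], "twist": [0, 0, 0], "grip": 1},
    {"xyz": [0, 0, 0.08], "twist": [0, 0, 0], "grip": 1},
    {"xyz": [0, 0, 0.08], "twist": [0, 0, 0], "grip": 1}
  ]
}}

```text
clock: 35.35
position: [0.7041, -0.0272, 0.0084]
ee_rot: [-0.456, -3.108, -0.0]
force: [-0.5, 0.3, -0.9]
width: 0.007
```

>>> {"api": "jog_arm", "payload": {
  "moves": [
    {"xyz": [0, 0, 0.04], "twist": [0, 0, 0], "grip": 1},
    {"xyz": [0, 0, 0.08], "twist": [0, 0, 0], "grip": 1},
    {"xyz": [0, 0, 0.08], "twist": [0, 0, 0], "grip": 1}
  ]
}}

```text
clock: 35.72
position: [0.7039, -0.0273, 0.0032]
ee_rot: [-0.456, -3.108, 0.0]
force: [-0.5, 0.4, -0.0]
width: 0.006
```

>>> {"api": "jog_arm", "payload": {
  "moves": [
    {"xyz": [0, 0, 0.04], "twist": [0, 0, 0], "grip": 1},
    {"xyz": [0, 0, 0.08], "twist": [0, 0, 0], "grip": 1},
    {"xyz": [0, 0, 0.08], "twist": [0, 0, 0], "grip": 1}
  ]
}}

```text
clock: 36.1
position: [0.7043, -0.0273, -0.0011]
ee_rot: [0.456, 3.108, 0.0]
force: [-0.6, -0.2, 1.6]
width: 0.007
```

>>> {"api": "jog_arm", "payload": {
  "moves": [
    {"xyz": [0, 0, 0.04], "twist": [0, 0, 0], "grip": 1},
    {"xyz": [0, 0, 0.08], "twist": [0, 0, 0], "grip": 1},
    {"xyz": [0, 0, 0.08], "twist": [0, 0, 0], "grip": 1}
  ]
}}

```text
clock: 36.48
position: [0.7044, -0.0273, -0.005]
ee_rot: [0.456, 3.108, 0.0]
force: [-3.0, 1.0, 11.6]
width: 0.01
```

>>> {"api": "jog_arm", "payload": {
  "moves": [
    {"xyz": [0, 0, 0.03], "twist": [0, 0, 0], "grip": 1},
    {"xyz": [0, 0, 0.05], "twist": [0, 0, 0], "grip": 1},
    {"xyz": [0, 0, 0.05], "twist": [0, 0, 0], "grip": 1}
  ]
}}

```text
clock: 36.85
position: [0.7046, -0.0273, -0.0055]
ee_rot: [0.456, 3.107, 0.002]
force: [-12.3, -0.0, 33.4]
width: 0.007
```

The button moved about 6 mm against its spring and then hit a hard stop at 33 N, so it is fully down. I'll retract and check.

>>> {"api": "jog_arm", "payload": {
  "moves": [
    {"xyz": [0, 0, -0.3], "twist": [0, 0, 0], "grip": 1},
    {"xyz": [0, 0, -1], "twist": [0, 0, 0], "grip": 1},
    {"xyz": [0, 0.8, -2], "twist": [0, 0, 0], "grip": 1},
    {"xyz": [0, 1.8, -2.3], "twist": [0, 0, 0], "grip": 1},
    {"xyz": [0, 2.8, -2.3], "twist": [0, 0, 0], "grip": 1}
  ]
}}

```text
clock: 37.48
position: [0.7516, 0.1257, 0.1313]
ee_rot: [0.458, 3.104, 0.002]
force: [0.9, 0.4, -0.5]
width: 0.004
```

>>> {"api": "jog_arm", "payload": {
  "moves": [
    {"xyz": [0, 1, 0], "twist": [0, 0, 0], "grip": 1},
    {"xyz": [0, 2, 0], "twist": [0, 0, 0], "grip": 1},
    {"xyz": [0, 2.5, 0], "twist": [0, 0, 0], "grip": 1},
    {"xyz": [0, 2.5, 0], "twist": [0, 0, 0], "grip": 1},
    {"xyz": [0, 2.5, 0], "twist": [0, 0, 0], "grip": 1}
  ]
}}

```text
clock: 38.1
position: [0.7929, 0.2672, 0.1278]
ee_rot: [-0.458, -3.108, 0.002]
force: [-0.5, 0.1, 0.2]
width: 0.006
```

Run:
```python
from h import *
t=arm.get_image('top')
s=arm.get_image('scene')
cv2.imwrite('pics/v9.png',np.hstack([cv2.resize(t[70:350,260:540],(400,400)),cv2.resize(s[160:380,130:350],(400,400))]))
print(arm.observe()['position'],arm.observe()['force'])
```

```text
[0.79318699 0.26634184 0.12854934] [-0.15546845  0.54797503  0.25944301]
```

Run:
```python
from h import *
a=cv2.imread("pics/scene0.png");t=arm.get_image("scene")
for n,q in(("plug",(333,209)),("knob",(375,211))):
    for im in(a,t):
        m=np.zeros(im.shape[:2],bool);u,v=q;m[v-14:v+15,u-14:u+15]=1
        m&=(im.max(2).astype(int)-im.min(2)<40)&(im.max(2)>75)
        y,x=np.nonzero(m);print(n,len(x),x.mean().round(1),y.mean().round(1))
print(arm.observe()["clock"],np.abs(arm.observe()["dq"]).max()); arm.sign_off()
```

```text
plug 294 332.8 209.3
plug 317 334.2 209.3
knob 313 374.4 208.2
knob 306 374.1 210.0
38.25 0.004247076872882799
the job is handed in; nothing more can be done
```

I did every step of the task and handed the job in at about 38 s of the 72 s. There was no verdict, so what follows rests on my own checks.

- **Handle:** it lies on the felt in the near bay, let go. The picture taken after release showed it centred.
- **Lid:** set with its tongue in the mouth, then pressed down through the rib to a hard stop. Pressing each end afterwards with closed fingertips gave a solid stop at nearly the same height (0.0426 near, 0.0430 far), with 59 N on the near end and 22 N on the far end. That is well above the 12 N a catch needs to move.
- **Tally button:** pressed after the lid was home. It moved about 6 mm against its spring, then hit a hard stop at 33 N, and the arm moved well clear. I did not check separately that it came back up.
- **Knob and plug:** within about 2 pixels of where they started in the scene camera, so not moved noticeably.

**What went wrong or disagreed:**
- **Grasping:** the first two tries at the handle closed on nothing. On the first, I lifted before the fingers had shut. On both, the height reading was about 30 mm too low, so the fingers were above the bar. I found this by touch and corrected for it from then on.
- **Cameras:** the two views disagreed by about 4–5 mm on some positions, so I averaged them.
- **Final picture:** it could not be viewed because the 12-picture limit was reached. The last checks were numbers only.

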